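# Push a carton home in the packing jig and snap the hold-down lever over

## Robot

A 7-joint arm with a two-finger parallel gripper is mounted at the origin on the work surface. World frame = base frame: x ahead of the robot, y to its left, z up, the work surface at z = 0. Lengths are in m, angles in rad, forces in N, time in s.
With the tool pointing down it reaches from about 0.425 to 0.925 m from the base axis. Payload 6.8 kg.
Tool frame: the origin (TCP) lies between the finger pads; the fingertips stand 25 mm ahead of it and the grasp point (between the pads) lies 6 mm ahead of it; z points along the fingers, y is the line along which they close (so a half turn about z gives the same grasp; the last joint's range is limited). The gripper opens to 85 mm and grips with 20 to 120 N. Pads are 22 mm wide; open, the fingers measure 114 mm over their backs; the gripper's body (76 mm by 85 mm) begins 54 mm behind the grasp point. The pads swing forward as they close: fully open they stand 13 mm farther back than shut.
Start: joints at [-1.424, 0.477, 0.022, 1.555, -0.011, 1.109, -0.083], TCP at [0.17, 0.653, 0.256] pointing down, gripper open.
Joint ranges: [-2.96, 2.96], [-0.34, 2.1], [-1.41, 1.46], [0.24, 2.44], [-1.37, 4.51], [0.17, 1.92], [-2.96, 2.96]. Speed limits (rad/s): [2.39, 2.39, 3.14, 3.14, 3.14, 3.14, 3.14].

## Interface

Orientations are given as a rotation vector (axis times angle).
In Python, from station import env gives the robot as it stands. The module is installed in compiled form; this text tells all that it offers.
- The arm moves only by the tool arm_command, never from a script. Its argument "increments" is a list of rows, each an object with "delta_pos": the shift along the tool's x, y, z in mm, a list of three; "turn": the turn about the tool's z in degrees. A call has 1 to 5 rows; each row shifts and turns the commanded pose from where the row before left it, along the tool's axes as they then stand; what a row does not reach is not made up. A row lasts 1/12 s, in which the tool goes at most 41.7 mm and 7.16 degrees, less where a joint would pass 70% of its speed; a pose out of reach is approached as far as the arm can. A call is refused whole if a number of a shift passes 41.7 or a number of a turn 7.16, either way. A call with a gripper value outside its range is refused whole. "gripper" is the finger opening in mm, from 0 to 85.4, set as the call begins (left out, the last holds). The fingers move at their own pace and stop on an object; "grip_force" is the grip in N (left out, the last holds). Time passes only in rows, so rows that do not move let the fingers close. It gives the time, the measured TCP pose, the force, the opening and the grip force at its end, in the units of the state.
- env.state(): the state, without advancing time (a new reading comes with each control period).
- env.capture(name): name is "side" or "top"; returns the picture (420x560x3 uint8, red, green, blue); there is no depth.
- env.calibration(name): a dict with "intrinsics" (3x3 intrinsics, pixels), "camera_from_world" (4x4, takes a point from world to camera coordinates). Camera axes: x right, y down, z forward; pixel columns grow to the right and rows downward; lengths in m; the calibration is good to about 2 mm. A picture is of the moment at which its call begins. calibration takes no time and is no camera call.
- env.sign_off(): hands the job in; it is judged then, once.
The state is a dict: "clock": time; "qpos": joint angles; "dq": joint speeds; "tau": joint torques, N m; "eef_pos": TCP position; "tool_rot": TCP orientation; "contact_force": force on the tool from outside, world axes, zero at the start; "wrist_torque": the same for the moment, N m; "gripper_width": finger opening in m; "finger_force": force on a finger pad.
Only numpy, scipy, OpenCV 4.12 (cv2) and the standard library are available. Lean on these libraries where they do the work, as an engineer would, in place of code of your own. Each camera call takes 0.05 s, during which the arm holds its last target. There are 200 camera calls.

## Task

Without gripping or lifting anything, push the carton along the lane of the packing jig with the fingertips until it sits fully against the end stop. Then push the black-gripped lever of the jig over past its center so that it snaps across and its rubber foot comes down and holds the carton. Leave the other things on the bench where they are.

Things in the scene. Friction and masses are not known exactly. Their poses are not given: they have to be found in the camera images.
- jig: Packing jig fixed on the bench, its place and yaw (-0.5 to 0.2 rad) vary: white laminated plate 190 x 340 x 8 mm with a straight lane. Origin: bench level, middle of the lane; x across the lane, y along it to the end stop, z up. Two 10 mm aluminium rails, inner faces at x = -48 and 48, y -140 to 100, tops at z 32 mm. The lane is open at its -y end; hold-down lever on the -x side.
- jig_home (a point): Point on the lane's floor (plate top, z 8 mm) at the middle of the inner face of the aluminium end stop: jig x 0, y 100 mm. The stop is 106 mm wide, 8 mm thick, its top at z 56 mm.
- carton: Closed cardboard carton in the lane: 90 mm (its x, across the lane) by 110 mm (its y, along it) by 70 mm high, 0.25 to 0.5 kg. Origin: centre of its underside. Starts 100 to 150 mm short of home. Fully home, its +y face touches the end stop and its origin is at jig x 0, y 45, z 8 mm. It slides on the plate, guided by the rails with 3 mm play each side.
- clamp (a joint): Hold-down lever angle, rad, about a level axis along jig y. 0: open, handle leaning 0.6 rad from upright to -x (away from the lane), foot up. It grows as the handle tilts to +x; upright, about its center, at 0.6. A spring drives it away from center to either side: past about 0.7 it snaps over by itself. 2 to 4 N towards +x on the handle flips it. It stops at about 1.2 on the carton, 1.28 without.
- clamp_axis (a point): Point on the lever's axis at the bottom of its handle: jig x -74, y 145, z 95 mm. Two steel cheeks carry the axis: jig x -86 to -62, y 78 to 124, up to z 108 mm.
- clamp_handle (a point): Middle of the lever's black grip, 67.5 mm from the axis, at jig y 145 mm (beyond the end stop). The grip is a round bar 18 mm thick with a round end 99 mm from the axis; below it an 11 mm steel rod runs to the axis. Open: this point is at jig x -112, z 151 mm; upright: x -74, z 162; snapped over: x -36, z 151.
- hold_down: The lever's other limb, turning with it, at jig y 58 mm: steel arm 58 mm long with a rubber foot 18 mm across that bears with a few N on the carton's top (z 78 mm), 16 mm to the -x side of the lane's middle. Open, it stands up to about z 155 mm, out of the carton's way. Origin on the lever's axis at jig x -74, y 0, z 95 mm.
- tape_roll: Bystander, to be left alone: roll of clear packing tape lying flat, 100 mm across, 48 mm high; stands beside the jig on its +x side; origin at the centre of its underside
- knife: Bystander, to be left alone: closed grey utility knife lying flat, 160 x 26 x 20 mm; lies on the plate outside the -x rail; origin at the centre of its underside
- terminal: Bystander, to be left alone: white handheld scanner terminal lying flat, 170 x 75 x 28 mm; origin at the centre of its underside
- small_carton: Bystander, to be left alone: small white box, 70 x 55 x 50 mm high, standing on the bench outside the jig; origin at the centre of its underside
- mug: Bystander, to be left alone: white mug, 80 mm across, 90 mm high; origin at the centre of its underside
- label_roll: Bystander, to be left alone: roll of white labels standing on end, 84 mm across, 55 mm high; origin at the centre of its underside
- stapler: Bystander, to be left alone: desk stapler, 150 x 36 x 58 mm; origin at the centre of its underside
Not all that is in view belongs to the job. Leave any green look-alike of the carton alone.

How it is judged:
On the way, in this order (a step that is already met when the one before it is completed fails the run):
1. the carton is pushed fully against the end stop, with the lever still open (y of carton in the frame of jig between 0.0395 and 0.049 m and x of carton in the frame of jig between -0.008 and 0.008 m and angle between the y axis of carton and the y axis of jig, either way round below 0.1 rad and angle between carton's own z axis and vertical below 0.06 rad and value of joint clamp below 0.3 rad), for 0.2 s.
2. the lever is flipped past its center and has snapped over, the foot on the carton (value of joint clamp above 1.1 rad and contact force between hold_down and carton above 0.8 N), for 0.2 s.
At the end, for the whole second after the job is handed in: The carton stands square in the lane within 5.5 mm of touching the end stop and at rest; the lever is snapped over (1.1 to 1.26 rad) and its foot alone bears on the carton with more than 0.8 N (all of step 2 and y of carton in the frame of jig between 0.0395 and 0.049 m and x of carton in the frame of jig between -0.008 and 0.008 m and angle between the y axis of carton and the y axis of jig, either way round below 0.1 rad and angle between carton's own z axis and vertical below 0.06 rad and value of joint clamp below 1.26 rad and linear speed of carton below 0.01 m/s).
It fails at once if the carton is lifted more than 10 mm or tipped (height (world z) of carton above 0.018 m or angle between carton's own z axis and vertical above 0.2 rad).
It fails at once if another thing on the bench is moved or lifted more than 25 mm (distance of any of tape_roll, knife, terminal, small_carton, mug, label_roll, stapler from where it was at the start of the episode above 0.025 m).
It also fails if it takes over 45 s, if anything falls off the work surface, if the arm or the gripper's body presses on something with over 40 N, if the wrist force passes 120 N, or if a joint passes its speed limit or range.

## Working session

There is one attempt and no reset: what is moved stays moved. The work goes in short steps, Python scripts to look and compute and a tool call to move; the robot and the scene stay as the last step left them, time stands still between calls to the robot, and variables do not carry over. Pictures are saved under pics/ and viewed, at most 10 in all, crops included, and the job is handed in when it is done.

Besides the shell and the picture viewer there is one more tool, called after "Request:" as a command line: name --argument value ..., lists and objects as JSON in quotes. arm_command: Moves the arm, as the interface text tells. Its arguments: {"type":"object","properties":{"increments":{"type":"array","items":{"type":"object","properties":{"delta_pos":{"type":"array","items":{"type":"number"}},"turn":{"type":"number"}}}},"gripper":{"type":"number"},"grip_force":{"type":"number"}},"required":["increments"]}

```bash
mkdir -p pics
python3 - <<'E'
from station import env
import cv2
for n in("top","side"):
    cv2.imwrite(f"pics/{n}0.png",env.capture(n)[:,:,::-1]); c=env.calibration(n); print(c)
s=env.state();print(s["clock"],s["eef_pos"],s["tool_rot"],s["gripper_width"])
E
```

```text
{'intrinsics': array([[402.27344539,   0.        , 277.01855766],
       [  0.        , 402.27344539, 210.87312878],
       [  0.        ,   0.        ,   1.        ]]), 'camera_from_world': array([[ 0.02007461, -0.99977289, -0.00715362,  0.00534386],
       [-0.98812892, -0.01874979, -0.15247849,  0.55508317],
       [ 0.15230973,  0.01012964, -0.9882809 ,  1.08248452],
       [ 0.        ,  0.        ,  0.        ,  1.        ]])}
{'intrinsics': array([[395.85903144,   0.        , 279.41474483],
       [  0.        , 395.85903144, 208.52174334],
       [  0.        ,   0.        ,   1.        ]]), 'camera_from_world': array([[ 0.77316064, -0.63420415,  0.00277945, -0.40668073],
       [-0.378043  , -0.46438362, -0.80089409,  0.28352103],
       [ 0.50922109,  0.61816903, -0.59879957,  0.96842108],
       [ 0.        ,  0.        ,  0.        ,  1.        ]])}
0.1 [0.17002521 0.65274027 0.25543109] [-3.99128632e-01 -3.11602407e+00  2.53854975e-03] 0.08577110914370908
```

View pics/top0.png

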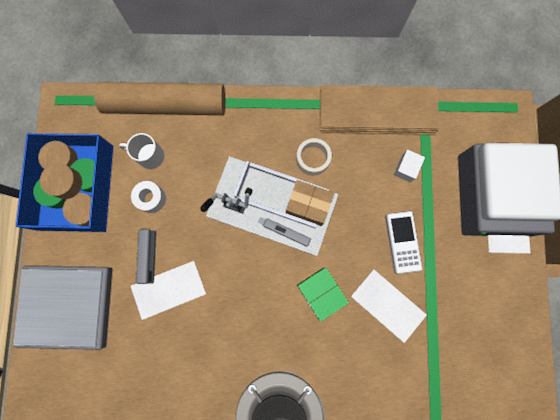

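View pics/side0.png

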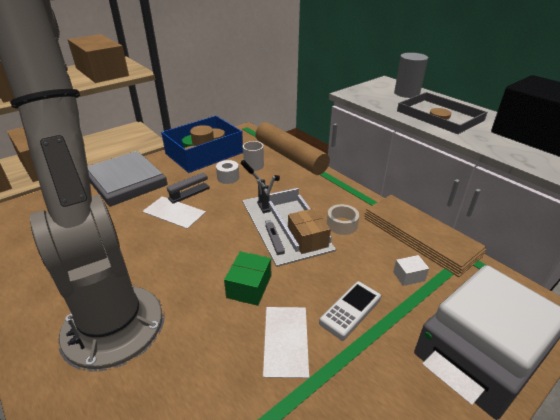

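```bash
cat > h.py <<'E'
import numpy as np,cv2
from station import env
from scipy.spatial.transform import Rotation as R
def cast(n,uv,z):
    c=env.calibration(n);K=c["intrinsics"];T=c["camera_from_world"]
    uv=np.atleast_2d(uv).astype(float);d=np.c_[uv,np.ones(len(uv))]@np.linalg.inv(K).T@T[:3,:3]
    o=-T[:3,:3].T@T[:3,3];return o+d*((z-o[2])/d[:,2])[:,None]
def proj(n,p):
    c=env.calibration(n);q=np.atleast_2d(p)@c["camera_from_world"][:3,:3].T+c["camera_from_world"][:3,3]
    q=q@c["intrinsics"].T;return q[:,:2]/q[:,2:]
E
python3 - <<'E'
from h import *
im=cv2.imread("pics/top0.png");hsv=cv2.cvtColor(im,cv2.COLOR_BGR2HSV)
m=cv2.inRange(hsv,(0,0,120),(180,45,255));roi=np.zeros_like(m);roi[150:260,195:345]=255;roi[130:176,294:345]=0
m&=roi;m=cv2.morphologyEx(m,cv2.MORPH_OPEN,np.ones((2,2)))
n,l,st,_=cv2.connectedComponentsWithStats(m);i=1+st[1:,4].argmax()
ys,xs=np.where(l==i);P=cast("top",np.c_[xs,ys],.008)[:,:2].astype(np.float32)
r=cv2.minAreaRect(P*1000);print(r);print(cv2.boxPoints(r))
s=env.state();print(R.from_rotvec(s["tool_rot"]).as_matrix().round(3))
a=im[145:265,195:345];v=cv2.resize(a,None,fx=5,fy=5,interpolation=cv2.INTER_CUBIC)
b=np.array([proj("top",[x/1000,y/1000,.008])[0] for x,y in cv2.boxPoints(r)])
cv2.polylines(v,[((b-[195,145]+.5)*5).astype(int)],True,(0,0,255),1)
cv2.imwrite("pics/crop.png",v)
E
```

```text
((577.1203002929688, 29.292160034179688), (342.52618408203125, 195.1474151611328), 71.42965698242188)
[[ 430.085    -101.979675]
 [ 615.0717   -164.12802 ]
 [ 724.15564   160.564   ]
 [ 539.1689    222.71234 ]]
[[-0.968  0.252 -0.   ]
 [ 0.252  0.968 -0.002]
 [-0.    -0.002 -1.   ]]
```

View pics/crop.png

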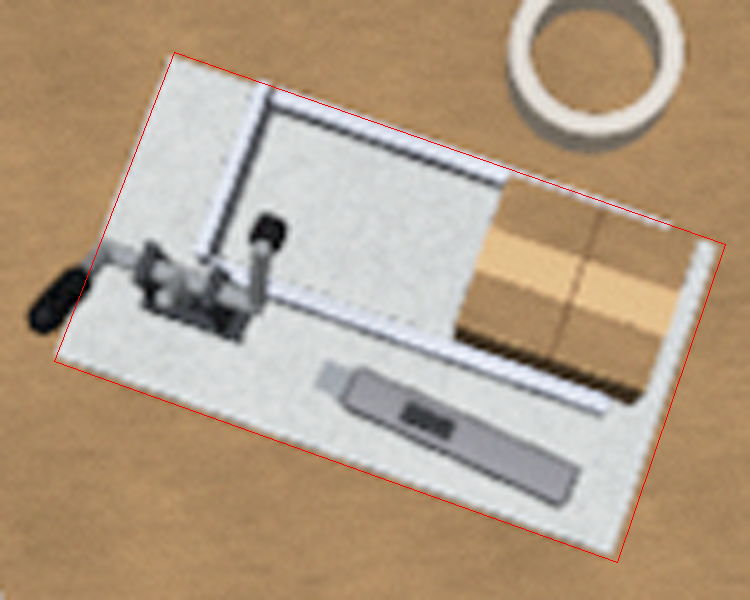

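Run:
```python
from h import *
yaw=-np.arctan2(109.08,324.69);c,s=np.cos(yaw),np.sin(yaw);A=np.array([[c,s],[-s,c]])
C=np.array([.5771,.0293])
def f(name,pts,z):
    p=cast("top",np.array(pts)/5+[194.5,144.5],z)[:,:2];print(name,((p-C)@A.T*1000).round(1).tolist())
f("stop left/right edge z56",[(258,85),(200,245),(272,92),(215,255)],.056)
f("+x rail inner z32",[(280,108),(503,188)],.032)
f("-x rail inner z32",[(290,292),(445,338)],.032); f("-x rail end/outer",[(605,412),(608,402)],.032)
f("+x rail end",[(668,228)],.032)
f("carton top",[(507,178),(457,328),(640,392),(695,238)],.078)
f("handle tip z177",[(42,325)],.177)
print(yaw)
```

```text
stop left/right edge z56 [[84.4, 109.3], [-12.6, 107.7], [83.2, 100.4], [-15.1, 97.8]]
+x rail inner z32 [[81.6, 96.8], [80.2, -39.5]]
-x rail inner z32 [[-17.2, 54.2], [-12.5, -37.3]]
-x rail end/outer [[-21.9, -135.9], [-16.0, -135.6]]
+x rail end [[89.7, -135.5]]
carton top [[75.7, -41.5], [-11.9, -43.5], [-11.6, -148.0], [78.5, -149.1]]
handle tip z177 [[-94.3, 145.7]]
-0.3241047946116801
```

```bash
cat >> h.py <<'E'
yaw=-0.3241;c,s=np.cos(yaw),np.sin(yaw);A=np.array([[c,s],[-s,c]])
O=np.array([.5771,.0293])+A.T@[.033,.001]
def where():
    st=env.state();p=np.array(st["eef_pos"]);M=R.from_rotvec(st["tool_rot"]).as_matrix()
    j=np.r_[A@(p[:2]-O),p[2]]*1000
    print("t",round(st["clock"],2),"jig mm",j.round(1),"F",np.round(st["contact_force"],1),"w",round(st["gripper_width"],4))
    B=np.eye(3);B[:2,:2]=A
    print("tool axes in jig\n",(B@M).round(3)); return j,B@M
def to(j,M,t): return (M.T@(np.array(t)-j)).round(1)
E
python3 - <<'E'
from h import *
print("O",O)
j,M=where();M4=M@R.from_euler('z',4,degrees=True).as_matrix()
w=np.r_[A@([.5,.5]-O),.256]*1000
print(w,to(j,M4,w)); e=[0,-195,256];print(to(w,M4,e),A.T@np.array(e)[:2]/1000+O)
E
```

```text
O [0.6087004 0.0197389]
t 0.1 jig mm [-617.4  460.3  255.4] F [ 0.1  0.1 -0.3] w 0.0858
tool axes in jig
 [[-0.998 -0.069  0.   ]
 [-0.069  0.998 -0.002]
 [-0.    -0.002 -1.   ]]
[-255.98312966  420.64134509  256.        ] [-361.5  -39.5   -0.4]
[-256.3 -615.5    1. ] [ 0.54660153 -0.16510896]
```

Request:
arm_command --increments '[{"delta_pos":[-30,0,0],"turn":4},{"delta_pos":[-36,-4,0]},{"delta_pos":[-36,-4,0]},{"delta_pos":[-36,-4,0]},{"delta_pos":[-36,-4,0]}]' --gripper 0

```text
invalid input
```

Request:
arm_command --increments '[{"delta_pos":[-36,-4,0]},{"delta_pos":[-36,-4,0]},{"delta_pos":[-36,-10,0]},{"delta_pos":[-36,-15,0]},{"delta_pos":[-36,-15,0]}]'

```text
invalid input
```

Request:
arm_command --increments '[{"delta_pos":[-15,-36,0]},{"delta_pos":[-15,-36,0]},{"delta_pos":[-15,-36,0]},{"delta_pos":[-15,-36,0]},{"delta_pos":[-15,-36,0]}]'

```text
invalid input
```

```bash
python3 -c "
from h import *
j,M=where();print(to(j,M,[0,-195,256]))"
```

```text
t 0.1 jig mm [-617.4  460.3  255.4] F [ 0.1  0.1 -0.3] w 0.0858
tool axes in jig
 [[-0.998 -0.069  0.   ]
 [-0.069  0.998 -0.002]
 [-0.    -0.002 -1.   ]]
[-5.706e+02 -6.965e+02  6.000e-01]
```

Perhaps every row needs both fields.

Request:
arm_command --increments '[{"delta_pos":[-30,0,0],"turn":4},{"delta_pos":[-36,-4,0],"turn":0},{"delta_pos":[-36,-4,0],"turn":0},{"delta_pos":[-36,-4,0],"turn":0},{"delta_pos":[-36,-4,0],"turn":0}]' --gripper 0

```text
clock: 0.52
eef_pos: [0.3317, 0.5835, 0.2558]
tool_rot: [-0.507, -3.1, 0.001]
contact_force: [0.1, 1.0, 0.5]
gripper_width: 0.025
finger_force: 0.0
```

Request:
arm_command --increments '[{"delta_pos":[-36,-4,0],"turn":0},{"delta_pos":[-36,-4,0],"turn":0},{"delta_pos":[-36,-15,0],"turn":0},{"delta_pos":[-36,-15,0],"turn":0},{"delta_pos":[-30,-25,0],"turn":0}]'

```text
clock: 0.93
eef_pos: [0.4775, 0.4685, 0.2556]
tool_rot: [0.508, 3.1, -0.0]
contact_force: [0.6, -0.2, 0.7]
gripper_width: -0.0001
finger_force: 0.0
```

Request:
arm_command --increments '[{"delta_pos":[-15,-36,0],"turn":0},{"delta_pos":[-15,-36,0],"turn":0},{"delta_pos":[-15,-36,0],"turn":0},{"delta_pos":[-15,-36,0],"turn":0},{"delta_pos":[-15,-36,0],"turn":0}]'

```text
clock: 1.35
eef_pos: [0.4886, 0.2728, 0.2559]
tool_rot: [-0.508, -3.1, 0.001]
contact_force: [1.1, -0.8, 0.2]
gripper_width: 0.0
finger_force: 0.0
```

```bash
python3 -c "
from h import *
j,M=where();print(to(j,M,[0,-195,256]))"
```

```text
t 1.35 jig mm [-194.4  201.6  255.9] F [ 1.1 -0.8  0.2] w 0.0
tool axes in jig
 [[-1.     0.001 -0.   ]
 [ 0.001  1.    -0.001]
 [ 0.    -0.001 -1.   ]]
[-194.6 -396.5    0. ]
```

Request:
arm_command --increments '[{"delta_pos":[-17,-36,0],"turn":0},{"delta_pos":[-17,-36,0],"turn":0},{"delta_pos":[-17,-36,0],"turn":0},{"delta_pos":[-17,-36,0],"turn":0},{"delta_pos":[-17,-36,0],"turn":0}]'

```text
clock: 1.77
eef_pos: [0.5118, 0.0752, 0.2562]
tool_rot: [-0.507, -3.1, -0.0]
contact_force: [2.0, 0.4, -0.2]
gripper_width: 0.0002
finger_force: 0.0
```

Request:
arm_command --increments '[{"delta_pos":[-17,-36,0],"turn":0},{"delta_pos":[-17,-36,0],"turn":0},{"delta_pos":[-17,-36,0],"turn":0},{"delta_pos":[-17,-36,0],"turn":0},{"delta_pos":[-17,-36,0],"turn":0}]'

```text
clock: 2.18
eef_pos: [0.5349, -0.1224, 0.2562]
tool_rot: [-0.507, -3.1, -0.0]
contact_force: [0.6, 0.0, -0.4]
gripper_width: 0.0004
finger_force: 0.0
```

Request:
arm_command --increments '[{"delta_pos":[-17,-30,0],"turn":0},{"delta_pos":[0,0,30],"turn":0},{"delta_pos":[0,0,30],"turn":0},{"delta_pos":[0,0,0],"turn":0}]'

```text
clock: 2.52
eef_pos: [0.5383, -0.1541, 0.1912]
tool_rot: [-0.508, -3.091, 0.0]
contact_force: [-0.2, 0.7, -1.8]
gripper_width: -0.0001
finger_force: 0.0
```

```bash
python3 -c "
from h import *
j,M=where();print(to(j,M,[0,-195,60]))
v=np.hstack([env.capture('top')[120:300,180:400],env.capture('side')[120:300,200:420]])[:,:,::-1]
cv2.imwrite('pics/a.png',cv2.resize(v,None,fx=1.8,fy=1.8))"
```

```text
t 2.52 jig mm [ -11.4 -187.3  191.2] F [-0.2  0.7 -1.8] w -0.0001
tool axes in jig
 [[-1.     0.002 -0.009]
 [ 0.002  1.    -0.002]
 [ 0.009 -0.002 -1.   ]]
[-12.6  -7.5 131.1]
```

View pics/a.png

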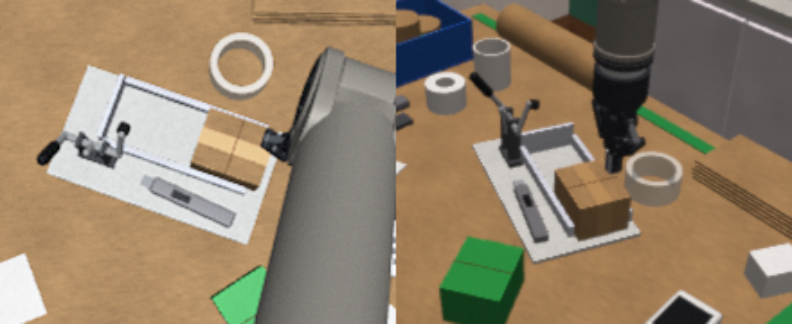

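```bash
python3 -c "
from h import *
j,M=where();p=np.array(env.state()['eef_pos'])
for n,o,q in(('top',(180,120),0),('side',(200,120),396)):
  for d in(.025,0,-.05): print(n,(proj(n,p-[0,0,d])-o)*1.8+[q,0])
  J=np.array([[x,y,78] for x in(-45,45) for y in(-152,-42)])/1000
  W=np.c_[J[:,:2]@A+O,J[:,2]]
  print((proj(n,W)-o)*1.8+[q,0])
"
```

```text
t 2.62 jig mm [  -8.7 -186.3  195.7] F [ 0.4 -0.1  1.3] w 0.0002
tool axes in jig
 [[-1.     0.    -0.003]
 [ 0.     1.    -0.001]
 [ 0.003 -0.001 -1.   ]]
top [[297.65508921 161.58053674]]
top [[300.65533042 158.68401147]]
top [[307.13898275 152.42449382]]
[[258.31178725 186.14066452]
 [189.00413181 161.70427685]
 [277.40744817 130.53005145]
 [208.78787906 106.69779156]]
side [[613.73422324 168.71679956]]
side [[614.86754993 155.02238862]]
side [[617.23583501 126.40551271]]
[[579.46007658 208.09572678]
 [553.48746803 168.12211048]
 [630.99916062 195.18964787]
 [602.11033453 156.92212197]]
```

Request:
arm_command --increments '[{"delta_pos":[-9,-12,25],"turn":0},{"delta_pos":[0,0,30],"turn":0},{"delta_pos":[0,0,30],"turn":0},{"delta_pos":[0,0,25],"turn":0},{"delta_pos":[0,0,20],"turn":0}]'

```text
clock: 3.03
eef_pos: [0.5477, -0.168, 0.0664]
tool_rot: [0.505, 3.099, 0.001]
contact_force: [0.1, 0.2, -1.0]
gripper_width: -0.0
finger_force: 0.0
```

```bash
python3 -c "
from h import *
env.capture('top');j,M=where()"
```

```text
t 3.08 jig mm [-1.000e-01 -1.974e+02  6.340e+01] F [-0.6  0.6 -2.6] w 0.0
tool axes in jig
 [[-1.    -0.001 -0.003]
 [-0.001  1.    -0.   ]
 [ 0.003 -0.    -1.   ]]
```

Request:
arm_command --increments '[{"delta_pos":[0,8,0],"turn":0},{"delta_pos":[0,8,0],"turn":0},{"delta_pos":[0,8,0],"turn":0},{"delta_pos":[0,8,0],"turn":0},{"delta_pos":[0,8,0],"turn":0}]'

```text
clock: 3.5
eef_pos: [0.5607, -0.13, 0.0679]
tool_rot: [0.506, 3.098, -0.0]
contact_force: [-1.1, -2.1, 2.0]
gripper_width: -0.0001
finger_force: 1.2
```

Request:
arm_command --increments '[{"delta_pos":[0,8,0],"turn":0},{"delta_pos":[0,8,0],"turn":0},{"delta_pos":[0,8,0],"turn":0},{"delta_pos":[0,8,0],"turn":0},{"delta_pos":[0,8,0],"turn":0}]'

```text
clock: 3.92
eef_pos: [0.5722, -0.0922, 0.0663]
tool_rot: [-0.508, -3.1, 0.0]
contact_force: [-0.2, -1.4, 2.1]
gripper_width: -0.0002
finger_force: 1.1
```

Request:
arm_command --increments '[{"delta_pos":[0,8,0],"turn":0},{"delta_pos":[0,8,0],"turn":0},{"delta_pos":[0,8,0],"turn":0},{"delta_pos":[0,8,0],"turn":0},{"delta_pos":[0,8,0],"turn":0}]'

```text
clock: 4.33
eef_pos: [0.585, -0.0541, 0.0662]
tool_rot: [-0.508, -3.1, -0.0]
contact_force: [-0.7, -1.7, 1.6]
gripper_width: 0.0
finger_force: 1.1
```

```bash
python3 -c "
from h import *
j,M=where()
v=np.hstack([env.capture('top')[120:300,180:400],env.capture('side')[120:300,200:420]])[:,:,::-1]
cv2.imwrite('pics/b.png',cv2.resize(v,None,fx=1.8,fy=1.8))"
```

```text
t 4.33 jig mm [  1.1 -77.6  66.2] F [-0.7 -1.7  1.6] w 0.0
tool axes in jig
 [[-1.  0. -0.]
 [ 0.  1. -0.]
 [ 0. -0. -1.]]
```

View pics/b.png

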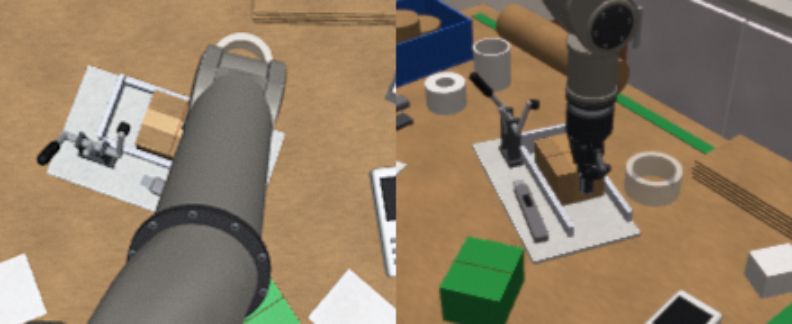

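Request:
arm_command --increments '[{"delta_pos":[0,8,0],"turn":0},{"delta_pos":[0,8,0],"turn":0},{"delta_pos":[0,8,0],"turn":0},{"delta_pos":[0,6,0],"turn":0},{"delta_pos":[0,4,0],"turn":0}]'

```text
clock: 4.85
eef_pos: [0.596, -0.0212, 0.0662]
tool_rot: [-0.506, -3.101, -0.001]
contact_force: [-0.2, -0.2, 0.0]
gripper_width: -0.0
finger_force: 0.5
```

Request:
arm_command --increments '[{"delta_pos":[0,2,0],"turn":0},{"delta_pos":[0,2,0],"turn":0},{"delta_pos":[0,2,0],"turn":0}]'

```text
clock: 5.1
eef_pos: [0.5975, -0.0172, 0.0662]
tool_rot: [-0.508, -3.1, 0.0]
contact_force: [0.3, -1.7, -0.2]
gripper_width: -0.0005
finger_force: 0.5
```

```bash
python3 -c "
from h import *
j,M=where()"
```

```text
t 5.1 jig mm [  1.1 -38.6  66.2] F [ 0.3 -1.7 -0.2] w -0.0005
tool axes in jig
 [[-1.     0.001 -0.   ]
 [ 0.001  1.    -0.   ]
 [ 0.    -0.    -1.   ]]
```

Request:
arm_command --increments '[{"delta_pos":[0,2,0],"turn":0},{"delta_pos":[0,2,0],"turn":0},{"delta_pos":[0,2,0],"turn":0},{"delta_pos":[0,2,0],"turn":0}]'

```text
clock: 5.43
eef_pos: [0.6002, -0.0094, 0.0663]
tool_rot: [-0.508, -3.1, 0.0]
contact_force: [0.5, -0.9, -0.6]
gripper_width: -0.0004
finger_force: 0.5
```

Request:
arm_command --increments '[{"delta_pos":[0,1.5,0],"turn":0},{"delta_pos":[0,1.5,0],"turn":0}]'

```text
clock: 5.6
eef_pos: [0.6012, -0.0064, 0.0663]
tool_rot: [-0.508, -3.1, -0.0]
contact_force: [0.1, -1.1, -0.6]
gripper_width: -0.0001
finger_force: 0.5
```

Request:
arm_command --increments '[{"delta_pos":[0,1.5,0],"turn":0},{"delta_pos":[0,1,0],"turn":0}]'

```text
clock: 5.77
eef_pos: [0.602, -0.004, 0.0663]
tool_rot: [0.508, 3.1, 0.0]
contact_force: [-0.7, -1.1, -0.8]
gripper_width: -0.0002
finger_force: 0.5
```

Request:
arm_command --increments '[{"delta_pos":[0,1,0],"turn":0},{"delta_pos":[0,1,0],"turn":0}]'

```text
clock: 5.93
eef_pos: [0.6026, -0.0023, 0.0663]
tool_rot: [0.508, 3.1, -0.0]
contact_force: [-0.6, -1.8, -1.1]
gripper_width: 0.0001
finger_force: 0.5
```

Request:
arm_command --increments '[{"delta_pos":[0,1,0],"turn":0},{"delta_pos":[0,1,0],"turn":0}]'

```text
clock: 6.1
eef_pos: [0.6024, -0.0018, 0.0662]
tool_rot: [-0.509, -3.099, 0.003]
contact_force: [-3.3, -5.4, 2.4]
gripper_width: 0.0002
finger_force: 3.6
```

Request:
arm_command --increments '[{"delta_pos":[0,1,0],"turn":0},{"delta_pos":[0,1,0],"turn":0}]'

```text
clock: 6.27
eef_pos: [0.6024, -0.0017, 0.0662]
tool_rot: [-0.511, -3.098, 0.006]
contact_force: [-5.1, -10.1, 4.0]
gripper_width: -0.0001
finger_force: 5.6
```

Request:
arm_command --increments '[{"delta_pos":[0,0,0],"turn":0},{"delta_pos":[0,0,0],"turn":0},{"delta_pos":[0,0,0],"turn":0},{"delta_pos":[0,-5,0],"turn":0},{"delta_pos":[0,-15,0],"turn":0}]'

```text
clock: 6.68
eef_pos: [0.5984, -0.015, 0.0664]
tool_rot: [0.502, 3.1, 0.003]
contact_force: [-0.1, -0.1, -1.1]
gripper_width: 0.0002
finger_force: 0.0
```

Request:
arm_command --increments '[{"delta_pos":[0,-10,-10],"turn":0},{"delta_pos":[0,0,-35],"turn":0},{"delta_pos":[0,0,-35],"turn":0},{"delta_pos":[0,0,-35],"turn":0},{"delta_pos":[0,0,-35],"turn":0}]'

```text
clock: 7.1
eef_pos: [0.5938, -0.0282, 0.2187]
tool_rot: [0.51, 3.099, 0.0]
contact_force: [0.7, 0.1, 0.3]
gripper_width: -0.0
finger_force: 0.0
```

Request:
arm_command --increments '[{"delta_pos":[0,0,-35],"turn":0},{"delta_pos":[20,10,-10],"turn":0},{"delta_pos":[30,20,0],"turn":0},{"delta_pos":[30,20,0],"turn":0},{"delta_pos":[30,20,0],"turn":0}]'

```text
clock: 7.52
eef_pos: [0.5114, 0.0743, 0.2625]
tool_rot: [0.511, 3.098, 0.002]
contact_force: [0.1, 1.5, -0.1]
gripper_width: -0.0003
finger_force: 0.0
```

```bash
python3 -c "
from h import *
j,M=where();print(to(j,M,[-165,145,256]))
v=np.hstack([env.capture('top')[120:300,180:400],env.capture('side')[120:300,200:420]])[:,:,::-1]
cv2.imwrite('pics/c.png',cv2.resize(v,None,fx=1.8,fy=1.8))"
```

```text
t 7.52 jig mm [-109.6   20.7  262.5] F [ 0.1  1.5 -0.1] w -0.0003
tool axes in jig
 [[-1.     0.003  0.001]
 [ 0.003  1.     0.002]
 [-0.001  0.002 -1.   ]]
[ 55.7 124.2   6.6]
```

View pics/c.png

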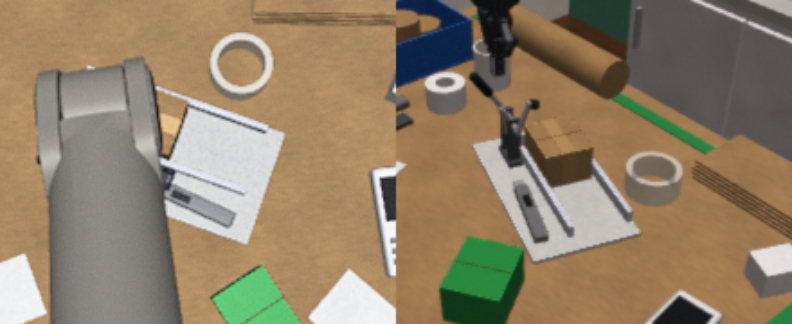

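Request:
arm_command --increments '[{"delta_pos":[15,28,0],"turn":0},{"delta_pos":[15,28,0],"turn":0},{"delta_pos":[15,28,0],"turn":0},{"delta_pos":[5,25,0],"turn":0},{"delta_pos":[0,0,0],"turn":0}]'

```text
clock: 8.03
eef_pos: [0.4996, 0.1991, 0.262]
tool_rot: [0.497, 3.101, 0.005]
contact_force: [0.3, 0.5, 0.4]
gripper_width: 0.0001
finger_force: 0.0
```

```bash
python3 -c "
from h import *
env.capture('top')
j,M=where();print(to(j,M,[-165,145,162]))"
```

```text
t 8.08 jig mm [-159.2  132.2  261.9] F [ 0.   0.8 -0.7] w 0.0
tool axes in jig
 [[-1.    -0.003  0.   ]
 [-0.003  1.     0.001]
 [-0.     0.001 -1.   ]]
[ 5.8 12.6 99.9]
```

Request:
arm_command --increments '[{"delta_pos":[6,13,0],"turn":0},{"delta_pos":[0,0,25],"turn":0},{"delta_pos":[0,0,25],"turn":0},{"delta_pos":[0,0,25],"turn":0},{"delta_pos":[0,0,25],"turn":0}]'

```text
clock: 8.5
eef_pos: [0.499, 0.2057, 0.161]
tool_rot: [0.511, 3.098, 0.0]
contact_force: [0.7, 0.4, -0.8]
gripper_width: -0.0001
finger_force: 0.0
```

```bash
python3 -c "
from h import *
v=np.hstack([env.capture('top')[120:300,180:400],env.capture('side')[120:300,200:420]])[:,:,::-1]
where()
cv2.imwrite('pics/d.png',cv2.resize(v,None,fx=1.8,fy=1.8))"
```

```text
t 8.6 jig mm [-165.4  139.6  158.4] F [-0.6 -0.7 -1. ] w 0.0
tool axes in jig
 [[-1.     0.003 -0.004]
 [ 0.003  1.    -0.006]
 [ 0.004 -0.006 -1.   ]]
```

View pics/d.png

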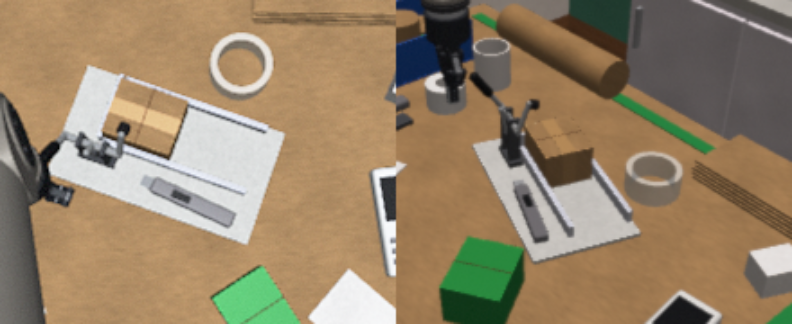

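Request:
arm_command --increments '[{"delta_pos":[-8,5,0],"turn":0},{"delta_pos":[-8,0,0],"turn":0},{"delta_pos":[-8,0,0],"turn":0},{"delta_pos":[-6,0,0],"turn":0},{"delta_pos":[-6,0,0],"turn":0}]'

```text
clock: 9.02
eef_pos: [0.5348, 0.2009, 0.1622]
tool_rot: [0.508, 3.1, 0.001]
contact_force: [-2.7, -0.7, 0.8]
gripper_width: 0.0004
finger_force: 0.0
```

Request:
arm_command --increments '[{"delta_pos":[-6,0,0],"turn":0},{"delta_pos":[-6,0,0],"turn":0},{"delta_pos":[-6,0,0],"turn":0},{"delta_pos":[-6,0,0],"turn":0},{"delta_pos":[-6,0,0],"turn":0}]'

```text
clock: 9.43
eef_pos: [0.5632, 0.1914, 0.1614]
tool_rot: [0.508, 3.1, 0.0]
contact_force: [0.2, -0.9, -0.3]
gripper_width: 0.0
finger_force: 0.0
```

Request:
arm_command --increments '[{"delta_pos":[-5,0,0],"turn":0},{"delta_pos":[-5,0,0],"turn":0},{"delta_pos":[-5,0,0],"turn":0},{"delta_pos":[0,0,0],"turn":0}]'

```text
clock: 9.77
eef_pos: [0.5777, 0.1863, 0.1614]
tool_rot: [0.509, 3.099, 0.0]
contact_force: [0.1, -0.6, 0.6]
gripper_width: 0.0
finger_force: 0.0
```

```bash
python3 -c "
from h import *
v=np.hstack([env.capture('top')[120:300,180:400],env.capture('side')[120:300,200:420]])[:,:,::-1]
where()
cv2.imwrite('pics/e.png',cv2.resize(v,None,fx=1.8,fy=1.8))"
```

```text
t 9.87 jig mm [-83.6 148.1 161.2] F [-0.2 -0.5  0.4] w 0.0
tool axes in jig
 [[-1.     0.001 -0.   ]
 [ 0.001  1.    -0.   ]
 [ 0.    -0.    -1.   ]]
```

View pics/e.png

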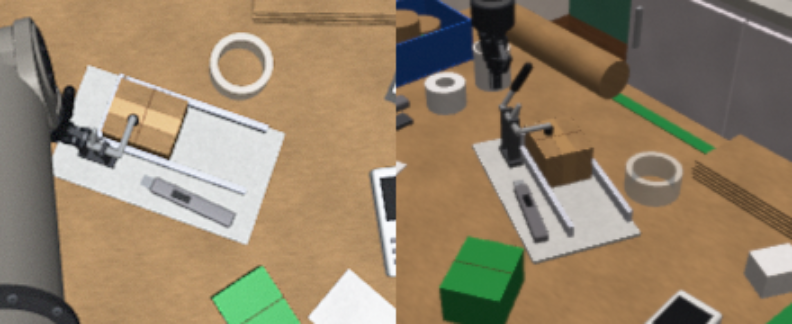

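Request:
arm_command --increments '[{"delta_pos":[15,0,0],"turn":0},{"delta_pos":[25,0,0],"turn":0},{"delta_pos":[30,0,0],"turn":0},{"delta_pos":[0,0,0],"turn":0},{"delta_pos":[0,0,0],"turn":0}]'

```text
clock: 10.28
eef_pos: [0.5086, 0.2103, 0.1614]
tool_rot: [-0.503, -3.1, -0.001]
contact_force: [0.2, 0.5, 0.6]
gripper_width: -0.0002
finger_force: 0.0
```

```bash
python3 -c "
from h import *
where()
t=env.capture('top')[120:240,180:340];u=env.capture('side')[130:250,240:400]
J=np.array([[-36,145,151],[-74+99*np.sin(.6),145,95+99*np.cos(.6)],[-16,58,87]])/1000
C8=np.array([[x,y,78] for x,y in((-45,-10),(45,-10),(45,100),(-45,100))])/1000
out=[]
for n,im,o in(('top',t,(180,120)),('side',u,(240,130))):
  im=cv2.resize(np.ascontiguousarray(im[:,:,::-1]),None,fx=2.5,fy=2.5,interpolation=cv2.INTER_CUBIC)
  f=lambda P:((proj(n,np.c_[P[:,:2]@A+O,P[:,2]])-o+.5)*2.5).astype(int)
  for p in f(J): cv2.circle(im,tuple(map(int,p)),4,(0,0,255),1)
  cv2.polylines(im,[f(C8)],True,(255,0,255),1); out.append(im)
cv2.imwrite('pics/f.png',np.hstack(out))"
```

```text
t 10.28 jig mm [-155.6  148.7  161.4] F [0.2 0.5 0.6] w -0.0002
tool axes in jig
 [[-1.    -0.002 -0.001]
 [-0.002  1.     0.   ]
 [ 0.001  0.    -1.   ]]
```

View pics/f.png

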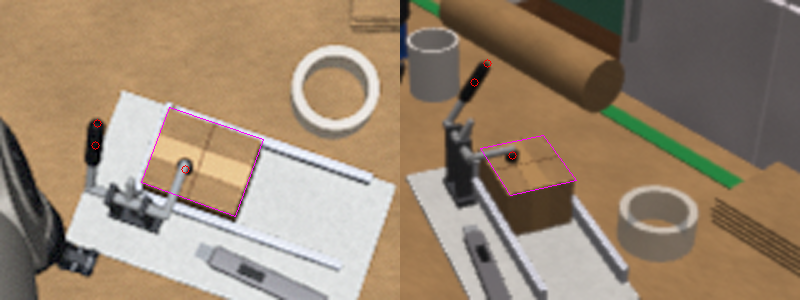

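The overlay matches in both views. The carton outline sits at home, the handle is at its snapped-over place (97,145 and 475,82), and the foot is on the carton's top (185,168 and 512,156). The tool is clear of everything, so I'm handing in.

```bash
python3 -c "
from station import env
print(env.sign_off())"
```

```text
the job is handed in; nothing more can be done
None
```

The carton is pushed home against the end stop, the lever is snapped over with its foot on the carton, and the job was handed in at about 10 s; no verdict came back, but the last pictures from both cameras show this and nothing else moved.

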